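Close the terminal box: slide the cover until it drops over its studs, then bolt it

TASK

Close the metal terminal box: push its cover plate along the box, without lifting it off, until its four holes drop over the four studs and it lies flat and fully down on the box. Then push the slide bolt at the end of the box fully home over the edge of the cover. Leave the tools and parts lying beside the box where they are.

Things in the scene. Friction and masses are not known exactly. Their poses are not given: they have to be found in the camera images.
- terminal_box: Bare aluminium box fixed to the worktop, 268 mm long (x), 150 mm wide (y). Origin on the worktop under the middle of the seated cover; z up; +x is the way the cover must slide. Two side rails (inner faces at y = +66 and -66 mm, top z = 50 mm, x = -180 to 70) keep the cover straight with 2 mm to spare each side. Guides of the slide bolt at x = 66 to 88 mm, |y| under 18 mm, top z = 54 mm.
- deck (a point): Middle of the box's raised flat deck, where the cover starts: x = -180 to -58 mm of the box, top at z = 44 mm above the worktop.
- seat (a point): Middle of the seat, the lower part of the box (x = -58 to 88 mm, top at z = 35 mm), at box x = y = 0; the cover's origin comes here. Round a sunken well stand four upright steel studs, 8 mm thick and 8 mm tall (tips at z = 43 mm), at box x, y = (-20, 36), (-20, -36), (20, 50), (20, -50) mm.
- cover: Loose steel cover plate 110 mm (x) by 128 mm (y) by 6 mm, 0.2 to 0.4 kg, origin at the middle of its underside, axes as the box's. It starts on the deck, 70 to 105 mm short of the seat. Its four 12 mm holes match the studs: it slides off the deck over the stud tips, and drops 8 mm within 2 mm of its place, where the studs stop it firmly. Pushed fast it may skip past; then push it back.
- lip (a point): Top middle of the rear face of the lip, 100 mm wide and 4 mm thick, that stands along the cover's rear (-x) edge; 24 mm above the cover's underside, 55 mm behind its origin. Push on this upright rear face towards +x of the box; it can still be reached from above the deck once the cover is down.
- bolt (a joint): Flat steel slide bolt at the +x end of the box, 14 mm wide, 6 mm thick. 0 = drawn back, clear of the cover; 0.025 m = fully home, its tip 18 mm over the seated cover. Moves along -x of the box with light friction (1.5 N) up to a firm stop and stays where left. Underside at z = 43.5 mm: a cover that is not down blocks it.
- bolt_knob (a point): Centre of the top of the bolt's upright round knob, 12 mm in diameter, 24 mm tall, top at z = 73.5 mm above the worktop; moves with the bolt; at box x = 96 mm when drawn back. Push it towards -x of the box.
- spanner: Steel spanner 150 mm long lying on the worktop beside the far side of the box, a bystander; origin at the middle of its underside.
- kf_clamp: Aluminium ring clamp with wing nut, 57x88x17 mm, lying beside the near side of the box, a bystander; origin at the middle of its underside.
- copper_gasket_pack: Stack of copper gasket rings, 49 mm across, 10 mm high, beside the far side of the box, a bystander; origin at the middle of its underside.
- hex_key: Black hex key, 32x84x9 mm, beside the near side of the box, a bystander; origin at the middle of its underside.
Mind the look-alikes: they are no part of the job. What is shaped like the cover but orange or turquoise is not meant.

How it is judged:
On the way:
1. the cover has dropped over its four studs and lies down on the box (z of cover in the frame of terminal_box between 0.032 and 0.0375 m and x of cover in the frame of terminal_box between -0.005 and 0.005 m and y of cover in the frame of terminal_box between -0.005 and 0.005 m and angle between cover's own z axis and vertical below 0.035 rad), for 0.2 s.
At the end, for the whole second after the job is handed in: the cover lies flat on the box over its four studs (origin within 5 mm in x and y of its place and less than 2.5 mm above it, tilt under 2 degrees), at rest, and the bolt is at least 20 of its 25 mm home (all of step 1 and value of joint bolt above 0.02 m and linear speed of cover below 0.01 m/s); the robot touches nothing.
It fails at once if the cover is lifted off the box (its middle more than 12 mm above the deck) (z of cover in the frame of terminal_box above 0.056 m).
It fails at once if the spanner beside the box is moved by more than 30 mm (distance of spanner from where it was at the start of the episode above 0.03 m).
It fails at once if the kf clamp beside the box is moved by more than 30 mm (distance of kf_clamp from where it was at the start of the episode above 0.03 m).
It fails at once if the copper gasket pack beside the box is moved by more than 30 mm (distance of copper_gasket_pack from where it was at the start of the episode above 0.03 m).
It fails at once if the hex key beside the box is moved by more than 30 mm (distance of hex_key from where it was at the start of the episode above 0.03 m).
It also fails if it takes over 42 s, if anything falls off the work surface, if the arm or the gripper's body presses on something with over 40 N, if the wrist force passes 120 N, or if a joint passes its speed limit or range.

ROBOT

A 6-joint arm with a two-finger parallel gripper is mounted at the origin on a cart in front of the work surface, level with it; the furniture and walls round the work are solid. World frame = base frame: x ahead of the robot, y to its left, z up, the work surface at z = 0. Lengths are in m, angles in rad, forces in N, time in s.
With the tool pointing down it reaches from about 0.275 to 0.725 m from the base axis. Payload 5.6 kg.
Tool frame: the origin (TCP) lies at the very end of the fingers, on their centre line; the grasp point (between the pads) lies arm.hold_point_z behind it (arm.hold_point_z is the distance from the TCP to the grasp point, in m); z points along the fingers, x is the direction in which the jaws open and shut, and the axes are right-handed (so a half turn about z gives the same grasp; the last joint's range is limited). The gripper opens to 85 mm and grips with 20 to 120 N. Pads are 22 mm wide; open, the fingers measure 114 mm over their backs; the gripper's body (76 mm by 85 mm) begins 54 mm behind the grasp point. The pads swing forward as they close: fully open they stand 13 mm farther back than shut.
Start: joints at [-0.977, 0.255, 0.108, 0, -1.424, -0.285], TCP at [0.167, -0.524, 0.231] pointing down, gripper open.
Joint ranges: [-2.95, 2.95], [-1.21, 1.97], [-1.09, 1.5], [-2.87, 1.71], [-2.94, -0.07], [-3.05, 3.05]. Speed limits (rad/s): [2.57, 2.57, 3.14, 3.14, 3.14, 3.14].

INTERFACE

Orientations are given as [roll, pitch, yaw] about the fixed x, y, z axes, in that order (R = Rz(yaw) Ry(pitch) Rx(roll)).
In Python, from cell import arm gives the robot as it stands.
- The arm moves only by the tool servo_tool, never from a script. Its argument "targets" is a list of rows, each an object with "linear": the shift along the tool's x, y, z in cm, a list of three; "turn": the turn about the tool's z in rad. A call has 1 to 12 rows; each row is the pose to reach, as a shift and turn from the pose measured when the call began, along the tool's axes at that moment; what a row does not reach only later rows make up. A row lasts 1/10 s, in which the tool goes at most 50 mm and 8.59 degrees, less where a joint would pass 70% of its speed; a pose out of reach is approached as far as the arm can. A call with a gripper value outside its range is refused whole. "hand" is the closure, from -1 (fully open) to 1 (shut), so that 0 is half open, set as the call begins (left out, the last holds). The fingers move at their own pace and stop on an object; "grip_force" is the grip in N (left out, the last holds). Time passes only in rows, so rows that repeat a pose let the fingers close. It gives the time, the measured TCP pose, the force and the opening at its end, in the units of the state.
- arm.get_obs(): the state, without advancing time (a new reading comes with each control period).
- arm.grab_frame(name): name is "scene" or "top" or "wrist"; returns the picture (420x560x3 uint8, red, green, blue); there is no depth.
- arm.camera_info(name): a dict with "vertical_fov" (degrees; the focal length in pixels is half the picture's height over the tangent of half this angle, whatever the lens; pixels are square), "cx", "cy" (the principal point, pixels), "extrinsics" (4x4, takes a point from camera to world coordinates); the wrist camera has in their place "tool_from_camera" (4x4, takes a point from camera to tool coordinates, whose origin is the TCP and whose axes are the tool frame's). Camera axes: x right, y up, looking along -z (the intrinsics and any distortion apply to the point x, -y, -z); pixel columns grow to the right and rows downward; lengths in m; the calibration is good to about 2 mm. A picture is of the moment at which its call begins: read the wrist's pose just before it. camera_info takes no time and is no camera call.
- arm.hand_in(): hands the job in, once; it reports no verdict.
The state is a dict: "time": time; "joint_pos": joint angles; "dq": joint speeds; "effort": joint torques, N m; "eef_pos": TCP position; "tcp_rot": TCP orientation; "contact_force": force on the tool from outside, world axes, zero at the start; "moment": the same for the moment, N m; "width": opening from 0.0 (shut) to 1.0 (fully open).
Only numpy, scipy, OpenCV 4.12 (cv2) and the standard library are available. Lean on these libraries where they do the work, as an engineer would, in place of code of your own. Each camera call takes 0.05 s, during which the arm holds its last target. There are 200 camera calls.

## Working session

There is one attempt and no reset: what is moved stays moved. The work goes in short steps, Python scripts to look and compute and a tool call to move; the robot and the scene stay as the last step left them, time stands still between calls to the robot, and variables do not carry over. Pictures are saved under pics/ and viewed, about 8 in all and at most 12, crops included, and the job is handed in when it is done.

Besides the shell and the picture viewer there is one more tool, called as name(argument=value, ...), one argument or row to a line, values as JSON. servo_tool: Moves the arm, as the interface text tells. Its arguments: {"type":"object","properties":{"targets":{"type":"array","items":{"type":"object","properties":{"linear":{"type":"array","items":{"type":"number"}},"turn":{"type":"number"}}}},"hand":{"type":"number"},"grip_force":{"type":"number"}},"required":["targets"]}

```bash
mkdir -p pics; ls
python3 - <<'E'
from cell import arm
import cv2,numpy as np
np.set_printoptions(precision=4,suppress=True)
for n in("top","scene"):
    f=arm.grab_frame(n); cv2.imwrite(f"pics/{n}0.png",f[:,:,::-1]); print(n,arm.camera_info(n))
print(arm.camera_info("wrist")); print(arm.get_obs()); print(arm.hold_point_z)
E
```

```text
pics
top {'vertical_fov': 47.02444746453158, 'cx': 283.68046142670926, 'cy': 208.07693725514787, 'extrinsics': array([[-0.0079,  0.9843, -0.1766,  0.3318],
       [-0.9998, -0.0042,  0.0212,  0.0473],
       [ 0.0201,  0.1767,  0.9841,  1.1369],
       [ 0.    ,  0.    ,  0.    ,  1.    ]])}
scene {'vertical_fov': 52.59570566438252, 'cx': 279.75181005833423, 'cy': 214.27811416218998, 'extrinsics': array([[-0.788 ,  0.2459, -0.5644,  0.0381],
       [-0.6153, -0.3468,  0.7079,  0.6427],
       [-0.0217,  0.9051,  0.4246,  0.4366],
       [ 0.    ,  0.    ,  0.    ,  1.    ]])}
{'vertical_fov': 65.28703453537179, 'cx': 273.34293021212665, 'cy': 206.2819983298465, 'tool_from_camera': array([[ 1.    ,  0.0006, -0.0012, -0.0007],
       [ 0.0002, -0.9521, -0.3058, -0.0787],
       [-0.0013,  0.3058, -0.9521, -0.1438],
       [ 0.    ,  0.    ,  0.    ,  1.    ]])}
{'time': 0.1, 'joint_pos': array([-0.9774,  0.2557,  0.1071, -0.0004, -1.4239, -0.2847]), 'dq': array([-0.0015,  0.    ,  0.0039,  0.0028,  0.0005, -0.0004]), 'effort': array([ -0.0009, -38.7602,  23.8476,   5.3779,  -0.0038,  -0.    ]), 'eef_pos': array([ 0.1671, -0.5235,  0.2305]), 'tcp_rot': array([-3.1415, -0.0017,  1.8795]), 'contact_force': array([-0.3824, -0.5659,  0.5012]), 'moment': array([-0.0004,  0.005 ,  0.0729]), 'width': 1.000640484279163}
0.0187
```

View pics/top0.png

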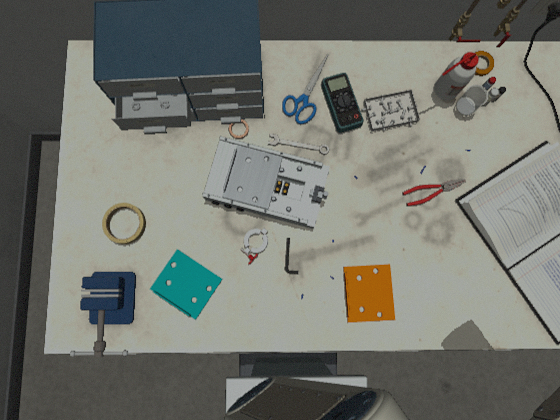

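View pics/scene0.png

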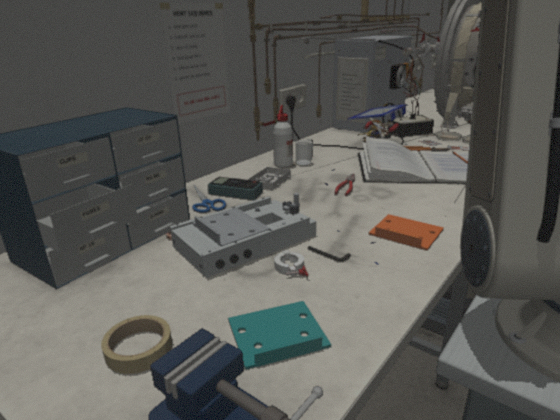

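The top view shows the aluminium box at about (265,183). Its grey steel cover is at (253,178), the bolt and knob at (320,193), and +x points right. There are three plates shaped like the cover: turquoise (186,285), orange (370,293) and bare steel on the box (253,178). Only the steel one, which sits on the deck, fits the description, so I'll confirm it in one enlarged crop.

```bash
cat > h.py <<'E'
from cell import arm
import cv2,numpy as np
np.set_printoptions(precision=4,suppress=True)
def rotm(r):
    a,b,c=r; from scipy.spatial.transform import Rotation as R
    return R.from_euler('xyz',[a,b,c]).as_matrix()
def cast(cam,uv,z,T=None):
    i=arm.camera_info(cam); T=i["extrinsics"] if T is None else T
    f=210/np.tan(np.radians(i["vertical_fov"]/2))
    d=T[:3,:3]@np.array([(uv[0]-i["cx"])/f,-(uv[1]-i["cy"])/f,-1]); o=T[:3,3]
    return o+d*(z-o[2])/d[2]
def proj(cam,p,T=None):
    i=arm.camera_info(cam); T=i["extrinsics"] if T is None else T
    f=210/np.tan(np.radians(i["vertical_fov"]/2))
    q=T[:3,:3].T@(np.asarray(p)-T[:3,3]); return np.array([i["cx"]+f*q[0]/-q[2],i["cy"]-f*q[1]/-q[2]])
def wristT(o):
    T=np.eye(4);T[:3,:3]=rotm(o["tcp_rot"]);T[:3,3]=o["eef_pos"]
    return T@arm.camera_info("wrist")["tool_from_camera"]
E
python3 - <<'E'
import cv2
f=cv2.imread("pics/top0.png")[125:240,190:340]
cv2.imwrite("pics/crop.png",cv2.resize(f,None,fx=5.2,fy=5.2,interpolation=cv2.INTER_CUBIC))
E
```

```text
(no output)
```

View pics/crop.png

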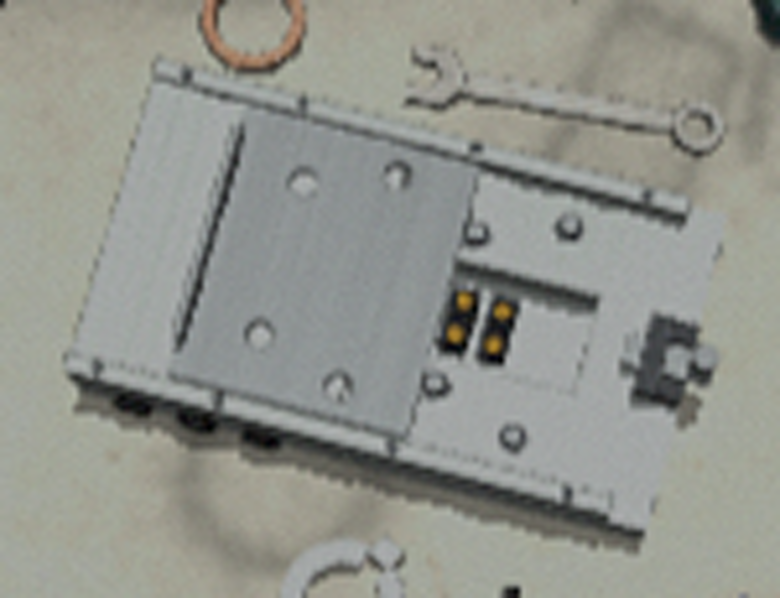

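The crop confirms the bare steel cover with its rear lip on the left. Stud tips are at crop (478,233), (436,384), (571,228) and (514,436), and the knob is at about (705,358). I'll fit the box pose from these and check it.

```bash
cat >> h.py <<'E'
def fit(box,world):
    # 2D rigid: world = R box + t
    z=lambda a:a[:,0]+1j*a[:,1]
    b,w=z(np.array(box)),z(np.array(world)[:,:2]); r=np.vdot(b-b.mean(),w-w.mean()); s=abs(r)/np.vdot(b-b.mean(),b-b.mean()).real
    a=np.angle(r); t=w.mean()-np.exp(1j*a)*b.mean()
    res=abs(w-np.exp(1j*a)*b-t)
    return a,np.array([t.real,t.imag]),s,res
E
python3 - <<'E'
from h import *
C=lambda u,v:((u+.5)/5.2-.5+190,(v+.5)/5.2-.5+125)
B=[(-.02,.036),(-.02,-.036),(.02,.05),(.02,-.05)]
st=[cast("top",C(*p),.043) for p in[(478,231),(436,382),(571,226),(514,434)]]
a,t,s,res=fit(B,st); print("box",a,t,s,res)
R=np.array([[np.cos(a),-np.sin(a)],[np.sin(a),np.cos(a)]])
tb=lambda p:(R.T@(p[:2]-t))*1000
ho=[cast("top",C(*p),.050) for p in[(303,181),(260,332),(398,174),(339,383)]]
print("cover",fit(B,ho)[1:], tb(fit(B,ho)[1]),fit(B,ho)[0]-a)
print("knob",tb(cast("top",C(707,358),.0735)))
print("lip ends",tb(cast("top",C(238,125),.068)),tb(cast("top",C(178,348),.068)))
print("cover front corners",tb(cast("top",C(478,172),.05)),tb(cast("top",C(404,438),.05)))
print("rail -x ends",tb(cast("top",C(155,62),.05)),tb(cast("top",C(68,365),.05)))
W=lambda x,y,z:np.r_[t+R@np.array([x,y]),z]
for n,p in dict(lip=(-.15,0,.068),knob=(.096,0,.0735),seatR=(.088,-.075,.035),seatL=(.088,.075,.035)).items(): print(n,W(*p),"scenepx",proj("scene",W(*p)))
E
```

```text
box -1.843008606455155 [0.5809 0.0186] 0.9897792922919275 [0.0002 0.0003 0.0007 0.0007]
cover (array([0.6027, 0.0963]), np.float64(0.9923914063485433), array([0.0004, 0.    , 0.0004, 0.0008])) [-80.7277   0.0868] 0.008446267352617332
knob [92.3829 -0.3506]
lip ends [-133.354    47.7462] [-130.413   -55.8713]
cover front corners [-26.6523  60.4016] [-26.2791 -65.136 ]
rail -x ends [-180.4643   71.0827] [-177.7395  -72.8303]
lip [0.6212 0.163  0.068 ] scenepx [199.1762 226.5683]
knob [ 0.5551 -0.0739  0.0735] scenepx [298.1693 193.3163]
seatR [ 0.485 -0.046  0.035] scenepx [317.2042 221.152 ]
seatL [ 0.6295 -0.0864  0.035 ] scenepx [276.0853 199.7898]
```

servo_tool(
  targets=[
    {"linear":[49,62.5,-3],"turn":-0.99},
    {"linear":[49,62.5,-3],"turn":-0.99},
    {"linear":[49,62.5,-3],"turn":-0.99},
    {"linear":[49,62.5,-3],"turn":-0.99},
    {"linear":[49,62.5,-3],"turn":-0.99},
    {"linear":[49,62.5,-3],"turn":-0.99},
    {"linear":[49,62.5,-3],"turn":-0.99},
    {"linear":[49,62.5,-3],"turn":-0.99},
    {"linear":[49,62.5,-3],"turn":-0.99},
    {"linear":[49,62.5,-3],"turn":-0.99},
    {"linear":[49,62.5,-3],"turn":-0.99},
    {"linear":[49,62.5,-3],"turn":-0.99},
  ],
  hand=1,
)

```text
time: 1.3
eef_pos: [0.5047, -0.026, 0.2538]
tcp_rot: [3.14, -0.001, 2.87]
contact_force: [-0.1, -0.7, -0.3]
width: 0.002
```

servo_tool(
  targets=[
    {"linear":[-6.1,18.3,0],"turn":0},
    {"linear":[-6.1,18.3,0],"turn":0},
    {"linear":[-6.1,18.3,0],"turn":0},
    {"linear":[-6.1,18.3,0],"turn":0},
    {"linear":[-6.1,18.3,0],"turn":0},
    {"linear":[-6.1,18.3,0],"turn":0},
    {"linear":[-6.1,18.3,0],"turn":0},
  ],
)

```text
time: 2.0
eef_pos: [0.6122, 0.1333, 0.254]
tcp_rot: [3.141, -0.001, 2.87]
contact_force: [-1.5, -0.4, 0.2]
width: -0.001
```

Run:
```python
from h import *
o=arm.get_obs(); f=arm.grab_frame("wrist"); cv2.imwrite("pics/w1.png",f[:,:,::-1]); np.save("w1.npy",wristT(o)); print(o["eef_pos"],o["tcp_rot"],o["time"],o["dq"])
cv2.imwrite("pics/w1b.png",cv2.resize(f[:,:,::-1],None,fx=1.42,fy=1.42,interpolation=cv2.INTER_CUBIC))
```

```text
[0.6122 0.1333 0.254 ] [ 3.1406 -0.0014  2.8696] 2.0 [-0.0117 -0.0214 -0.0024 -0.001  -0.0004  0.0021]
```

View pics/w1b.png

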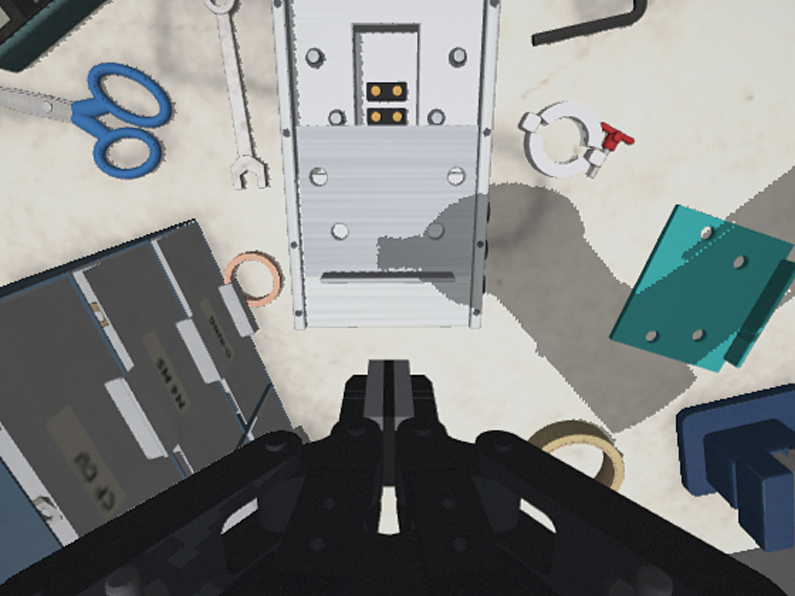

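The wrist view is nearly aligned with the box. Studs are at (314,56), (458,56), (337,117) and (436,117), the cover holes at (319,176), (456,176), (340,230) and (435,230), and the lip along row 277.

Run:
```python
from h import *
T=np.load("w1.npy"); C=lambda p:((p[0]+.5)/1.42-.5,(p[1]+.5)/1.42-.5)
B=[(.02,.05),(.02,-.05),(-.02,.036),(-.02,-.036)]
st=[cast("wrist",C(p),.043,T) for p in[(314,55),(458,55),(337,117),(436,117)]]
a,t,s,res=fit(B,st); print("box",a,t,s,res)
R=np.array([[np.cos(a),-np.sin(a)],[np.sin(a),np.cos(a)]])
tb=lambda p:(R.T@(p[:2]-t))*1000
h=fit(B,[cast("wrist",C(p),.050,T) for p in[(319,176),(456,176),(340,230),(435,230)]]);print("cover",tb(h[1]),h[0]-a,h[2],h[3])
print("lip",[tb(cast("wrist",C(p),.068,T)) for p in[(321,281),(454,278),(321,273),(454,273)]])
print("box rear",[tb(cast("wrist",C(p),z,T)) for p,z in[((294,328),.05),((480,328),.05)]])
o=arm.get_obs();print("tcp in box",tb(o["eef_pos"]),"yaw wanted",a+np.pi*1.5, "tool shift to (-155,0,.049): use tool x=-boxy, y=-boxx")
for x in(-.155,):
  w=np.r_[t+R@[x,0],.049]; print(w,rotm(o["tcp_rot"]).T@(w-o["eef_pos"])*100)
```

```text
box -1.8415010274638728 [0.5818 0.0208] 0.9886566544848064 [0.0004 0.0006 0.0008 0.0006]
cover [-80.1475  -0.7066] -0.0017860958304525276 0.9927413450993754 [0.0004 0.0004 0.0004 0.0004]
lip [array([-134.4566,   48.5046]), array([-132.357 ,  -49.5953]), array([-128.3368,   48.2231]), array([-128.5369,  -49.4351])]
box rear [array([-179.11  ,   74.7109]), array([-179.4576,  -74.9588])]
tcp in box [-116.2737   -0.7524] yaw wanted 2.8708879529208167 tool shift to (-155,0,.049): use tool x=-boxy, y=-boxx
[0.6233 0.1701 0.049 ] [-0.0862  3.843  20.5554]
```

servo_tool(
  targets=[
    {"linear":[-0.1,4.0,3],"turn":0},
    {"linear":[-0.1,4.0,8],"turn":0},
    {"linear":[-0.1,4.0,12],"turn":0},
    {"linear":[-0.1,4.0,16],"turn":0},
    {"linear":[-0.1,4.0,18.5],"turn":0},
    {"linear":[-0.1,4.0,20],"turn":0},
    {"linear":[-0.1,4.0,20.5],"turn":0},
    {"linear":[-0.1,4.0,20.5],"turn":0},
    {"linear":[-0.1,4.0,20.5],"turn":0},
  ],
)

```text
time: 2.95
eef_pos: [0.6246, 0.1714, 0.0513]
tcp_rot: [3.139, 0.001, 2.869]
contact_force: [0.3, 0.3, 0.8]
width: -0.002
```

servo_tool(
  targets=[
    {"linear":[0,-0.4,0.3],"turn":0},
    {"linear":[0,-0.8,0.3],"turn":0},
    {"linear":[0,-1.2,0.3],"turn":0},
    {"linear":[0,-1.6,0.3],"turn":0},
    {"linear":[0,-2.0,0.3],"turn":0},
    {"linear":[0,-2.5,0.3],"turn":0},
    {"linear":[0,-3.0,0.3],"turn":0},
    {"linear":[0,-3.5,0.3],"turn":0},
    {"linear":[0,-4.0,0.3],"turn":0},
    {"linear":[0,-4.5,0.3],"turn":0},
    {"linear":[0,-5.0,0.3],"turn":0},
    {"linear":[0,-5.5,0.3],"turn":0},
  ],
)

```text
time: 4.15
eef_pos: [0.6096, 0.1181, 0.0481]
tcp_rot: [3.139, 0.001, 2.869]
contact_force: [1.2, 1.6, 1.7]
width: -0.003
```

```bash
cat >> h.py <<'E'
A=-1.8415;t0=np.array([.5818,.0208]);R0=np.array([[np.cos(A),-np.sin(A)],[np.sin(A),np.cos(A)]])
tb=lambda p:(R0.T@(np.asarray(p)[:2]-t0))*1000
E
python3 - <<'E'
from h import *
o=arm.get_obs(); f=arm.grab_frame("wrist"); cv2.imwrite("pics/w2.png",f[:,:,::-1]); np.save("w2.npy",wristT(o)); print(tb(o["eef_pos"]))
E
```

```text
[-101.1651    0.8118]
```

View pics/w2.png

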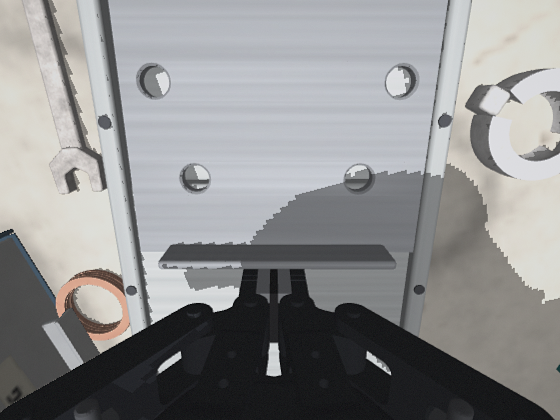

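The cover moves straight, with the fingers behind the lip. Its holes are at (154,80), (401,80), (195,178) and (359,178).

Run:
```python
from h import *
T=np.load("w2.npy")
B=[(.02,.05),(.02,-.05),(-.02,.036),(-.02,-.036)]
h=fit(B,[cast("wrist",p,.050,T) for p in[(154,80),(401,80),(195,178),(359,178)]]);print("cover",tb(h[1]),h[0]-A,h[2],h[3])
```

```text
cover [-34.3703  -1.0317] -0.0025109859635683573 1.0026578977772003 [0.0003 0.0003 0.0004 0.0003]
```

servo_tool(
  targets=[
    {"linear":[0,-0.4,0],"turn":0},
    {"linear":[0,-0.8,0],"turn":0},
    {"linear":[0,-1.2,0],"turn":0},
    {"linear":[0,-1.6,0],"turn":0},
    {"linear":[0,-2.0,0],"turn":0},
    {"linear":[0,-2.3,0],"turn":0},
    {"linear":[0,-2.5,0],"turn":0},
    {"linear":[0,-2.7,0],"turn":0},
    {"linear":[0,-2.8,0],"turn":0},
    {"linear":[0,-2.9,0],"turn":0},
    {"linear":[0,-3.0,0],"turn":0},
    {"linear":[0,-3.1,0],"turn":0},
  ],
)

```text
time: 5.4
eef_pos: [0.601, 0.0875, 0.0479]
tcp_rot: [3.139, 0.001, 2.868]
contact_force: [0.5, -0.2, 0.2]
width: 0.002
```

servo_tool(
  targets=[
    {"linear":[0,-0.1,0],"turn":0},
    {"linear":[0,-0.2,0],"turn":0},
    {"linear":[0,-0.3,0],"turn":0},
    {"linear":[0,-0.4,0],"turn":0},
    {"linear":[0,-0.4,0],"turn":0},
  ],
)

```text
time: 5.9
eef_pos: [0.5999, 0.0836, 0.048]
tcp_rot: [3.139, 0.001, 2.868]
contact_force: [0.9, 0.7, -0.2]
width: 0.001
```

Run:
```python
from h import *
o=arm.get_obs(); f=arm.grab_frame("wrist"); cv2.imwrite("pics/w3.png",f[:,:,::-1]); np.save("w3.npy",wristT(o)); print(tb(o["eef_pos"]),R0.T@o["contact_force"][:2],o["time"])
```

```text
[-65.3267   0.6306] [-0.8613  0.6444] 5.9
```

View pics/w3.png

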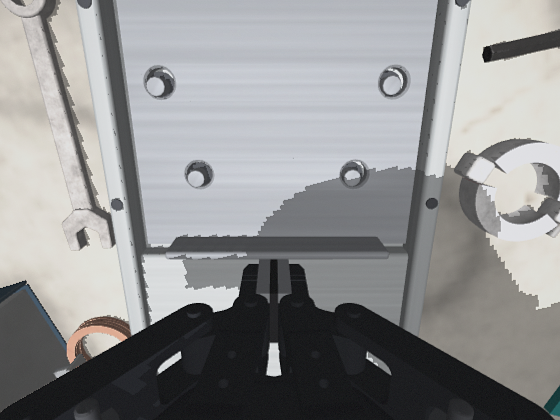

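The stud tips show in all four holes at (160,82), (394,81), (199,174) and (353,174). The hole spacing has shrunk from 247 to 234 px, which fits a drop of about 8 mm. I'll compute both heights.

Run:
```python
from h import *
T=np.load("w3.npy")
B=[(.02,.05),(.02,-.05),(-.02,.036),(-.02,-.036)]
for z in(.041,.049):
  h=fit(B,[cast("wrist",p,z,T) for p in[(160,82),(394,81),(199,174),(353,174)]]);print(z,"cover",tb(h[1]),h[0]-A,"scale",h[2],h[3])
o=arm.get_obs(); 
for x,z in((.125,.15),(.125,.064)):
  w=np.r_[t0+R0@[x,0],z]; print(w,rotm(o["tcp_rot"]).T@(w-o["eef_pos"])*100)
```

```text
0.041 cover [ 1.3284 -0.9897] -0.0018051300956776206 scale 1.005561386226918 [0.0001 0.0006 0.0003 0.0003]
0.049 cover [ 2.0097 -0.919 ] -0.0018051300956776206 scale 0.952133907149139 [0.0027 0.0023 0.0019 0.0022]
[ 0.5484 -0.0996  0.15  ] [  0.0075 -19.0054 -10.2501]
[ 0.5484 -0.0996  0.064 ] [  0.0145 -19.0258  -1.6501]
```

The cover is down: at z=0.041 the scale is 1.006 with sub-millimetre residuals. Next I back off, lift and go round to the knob side.

servo_tool(
  targets=[
    {"linear":[0,0.6,0],"turn":0},
    {"linear":[0,0.8,-2],"turn":0},
    {"linear":[0,0.8,-6],"turn":0},
    {"linear":[0,0.8,-10],"turn":0},
    {"linear":[0,-3,-11.5],"turn":0},
    {"linear":[0,-8,-11.5],"turn":0},
    {"linear":[0,-12,-11.5],"turn":0},
    {"linear":[0,-16,-11.5],"turn":0},
    {"linear":[0,-19.5,-11.5],"turn":0},
    {"linear":[0,-19.5,-11.5],"turn":0},
    {"linear":[0,-19.5,-11.5],"turn":0},
  ],
)

```text
time: 7.05
eef_pos: [0.547, -0.105, 0.1626]
tcp_rot: [3.139, 0.001, 2.867]
contact_force: [-0.5, 0.5, 0.4]
width: -0.004
```

Run:
```python
from h import *
o=arm.get_obs(); f=arm.grab_frame("wrist"); cv2.imwrite("pics/w4.png",f[:,:,::-1]); np.save("w4.npy",wristT(o)); print(tb(o["eef_pos"]),o["eef_pos"],o["time"])
```

```text
[130.5368   0.084 ] [ 0.547  -0.105   0.1626] 7.05
```

View pics/w4.png

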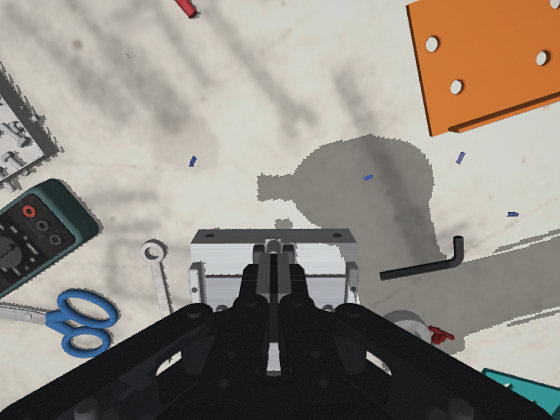

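The knob at (274,244) lines up with the fingers, and the box end spans 191 to 357. I'll descend beyond it and then push.

servo_tool(
  targets=[
    {"linear":[0,0,4],"turn":0},
    {"linear":[0,0,8],"turn":0},
    {"linear":[0,0,9.5],"turn":0},
    {"linear":[0,0,10.1],"turn":0},
    {"linear":[0,0,10.1],"turn":0},
    {"linear":[0,0.4,10.1],"turn":0},
    {"linear":[0,0.8,10.1],"turn":0},
    {"linear":[0,1.2,10.1],"turn":0},
    {"linear":[0,1.6,10.1],"turn":0},
    {"linear":[0,2.0,10.1],"turn":0},
  ],
)

```text
time: 8.1
eef_pos: [0.553, -0.0844, 0.0619]
tcp_rot: [3.139, 0.001, 2.868]
contact_force: [0.6, -0.3, -0.8]
width: 0.003
```

servo_tool(
  targets=[
    {"linear":[0,0.3,0],"turn":0},
    {"linear":[0,0.6,0],"turn":0},
    {"linear":[0,0.9,0],"turn":0},
    {"linear":[0,1.2,0],"turn":0},
    {"linear":[0,1.4,0],"turn":0},
    {"linear":[0,1.6,0],"turn":0},
    {"linear":[0,1.7,0],"turn":0},
    {"linear":[0,1.8,0],"turn":0},
    {"linear":[0,1.9,0],"turn":0},
  ],
)

```text
time: 9.0
eef_pos: [0.5581, -0.0661, 0.0619]
tcp_rot: [3.139, 0.001, 2.868]
contact_force: [-1.0, -1.6, -1.5]
width: 0.001
```

Run:
```python
from h import *
o=arm.get_obs(); print(tb(o["eef_pos"]),R0.T@o["contact_force"][:2],o["time"])
```

```text
[90.0409  0.387 ] [ 1.8003 -0.5451] 9.0
```

Force is 1.8 N, which is still just bolt friction. I'll go on in small steps until the firm stop.

servo_tool(
  targets=[
    {"linear":[0,0.1,0],"turn":0},
    {"linear":[0,0.2,0],"turn":0},
    {"linear":[0,0.2,0],"turn":0},
  ],
)

```text
time: 9.3
eef_pos: [0.5587, -0.064, 0.0619]
tcp_rot: [3.139, 0.001, 2.868]
contact_force: [-1.3, -3.1, -0.8]
width: 0.002
```

servo_tool(
  targets=[
    {"linear":[0,0.1,0],"turn":0},
    {"linear":[0,0.2,0],"turn":0},
    {"linear":[0,0.2,0],"turn":0},
  ],
)

```text
time: 9.6
eef_pos: [0.5589, -0.063, 0.062]
tcp_rot: [3.141, 0.001, 2.868]
contact_force: [-1.4, -5.5, -0.1]
width: 0.003
```

The force is rising and the motion has stopped at the expected place, so the bolt is at its firm stop. I'll retract and look.

servo_tool(
  targets=[
    {"linear":[0,-0.6,0],"turn":0},
    {"linear":[0,-1.5,-1],"turn":0},
    {"linear":[0,-1.5,-5],"turn":0},
    {"linear":[0,-1.5,-10],"turn":0},
    {"linear":[0,2,-14],"turn":0},
    {"linear":[0,6,-17],"turn":0},
    {"linear":[0,10,-19],"turn":0},
    {"linear":[0,14,-19],"turn":0},
    {"linear":[0,14,-19],"turn":0},
    {"linear":[0,14,-19],"turn":0},
  ],
)

```text
time: 10.6
eef_pos: [0.5965, 0.0723, 0.2525]
tcp_rot: [3.14, 0.001, 2.87]
contact_force: [0.0, 0.3, -0.2]
width: 0.002
```

Run:
```python
from h import *
o=arm.get_obs(); f=arm.grab_frame("wrist"); np.save("w5.npy",wristT(o)); print(tb(o["eef_pos"]),o["eef_pos"],o["time"],o["contact_force"])
cv2.imwrite("pics/w5.png",cv2.resize(f[:,:,::-1],None,fx=1.42,fy=1.42,interpolation=cv2.INTER_CUBIC))
```

```text
[-53.5859   0.4351] [0.5965 0.0723 0.2525] 10.6 [ 0.0083  0.3317 -0.1855]
```

View pics/w5.png

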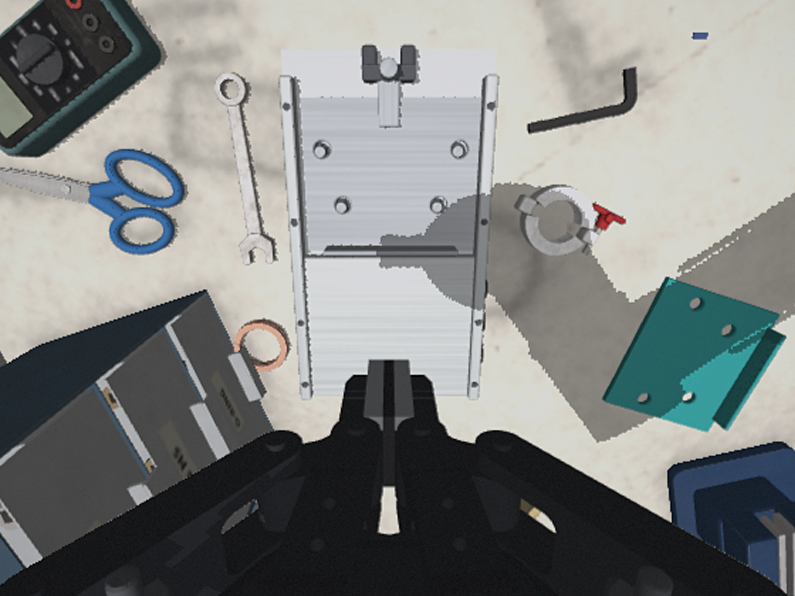

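The bolt tip lies over the cover at (389,125), with the knob at (389,68). All four studs are in their holes and the bystanders are where they were. One last numeric check, then I hand in.

Run:
```python
from h import *
T=np.load("w5.npy"); C=lambda p:((p[0]+.5)/1.42-.5,(p[1]+.5)/1.42-.5)
B=[(.02,.05),(.02,-.05),(-.02,.036),(-.02,-.036)]
h=fit(B,[cast("wrist",C(p),.041,T) for p in[(321,149),(459,149),(342,205),(438,205)]]);print("cover",tb(h[1]),h[2],h[3])
print("knob",tb(cast("wrist",C((389,68)),.0735,T)),"tip",tb(cast("wrist",C((389,126)),.0495,T)),"cover front",tb(cast("wrist",C((389,97)),.041,T)))
```

```text
cover [ 0.8896 -0.8048] 1.0072095176754763 [0.0004 0.0003 0.0003 0.0004]
knob [70.2753 -0.0901] tip [36.6244 -0.0851] cover front [56.1623 -0.1077]
```

The knob is at x = 70 mm (71 expected when home), the tip is 18–19 mm over the cover, and the cover is within about 1 mm of the seat.

```bash
python3 -c "
from cell import arm
print(arm.hand_in())"
```

```text
the job is handed in; nothing more can be done
None
```

The box is closed and the job is handed in. I pushed the cover slowly by its lip with shut fingers until it dropped over the four studs. Then I pushed the bolt knob to its firm stop and pulled the arm clear, at about 10.6 s of the 42 s allowed. `hand_in` reports no verdict, so the result rests on the checks below.

**Cover:** the last wrist picture puts it about 1 mm from its place in x and y. The hole spacing fits the seated height (scale 1.007) and all four stud tips show in their holes.

**Bolt:** the knob is at x ≈ 70 mm, where fully home is 71 mm. The tip is about 19 mm over the cover edge, and the push force rose to about 5.5 N at the stop.

**Bystanders:** in the pictures the spanner, clamp, gasket pack and hex key look unmoved; I did not measure them. The contact force after retracting was about zero.

**Disagreements:** the first top-camera look put the box about 2 mm off the wrist view and the undrawn knob at 92 mm instead of 96 mm. I went by the wrist view, and no check failed.

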